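# Hang the vacuum former's sheet frame on the middle rung

## Task

Get the vacuum former ready for heating: lift its sheet frame by the black front handle until the red gravity pawl has cleared the middle of the three rungs, then let it down gently until the middle rung has taken its weight, and only then let go, so that it hangs there by the pawl. Do not drop the frame or force it down onto the rung, and leave the other things on the bench alone.

Things in the scene. Friction and masses are not known exactly. Their poses are not given: they have to be found in the camera images.
- former: White bench vacuum former, bolted down. Origin at bench level; x runs from its front (handle side) to its rear, y to its left, z up. Housing spans x -100..160, y -115..115 mm, top 95 mm above the bench; two 12 mm steel posts at x 90, y +-70, up to 337 mm. A round white heater head, 144 mm across, 272 to 326 mm above the bench, is parked at x 170, y 175 mm: pass in front of it or above.
- handle_grip (a point): Grip point of the black front handle: centre of a level bar 22 mm wide (former's y), 20 mm high, along the former's x from 30 mm in front of this point to 38 mm behind it. Fully down it is at former x -125, y 0, 111 mm above the bench; space below, beside and above it is free. It moves straight up with the frame. Axes parallel to the former's.
- carriage (a joint): Height of the sheet frame (m): 0 fully down (as at the start), growing upward, end stop at 0.140. It slides on the posts with about 1.2 N of friction plus 4 N s/m of drag; the moving section weighs 0.4 to 0.6 kg and falls back if let go where the pawl has no rung.
- sheet_frame: Sheet frame, 150 mm square, clear blank clamped in it; origin at its centre, axes as the former's. A red gravity pawl behind it rides with it. Going up, each rung folds the pawl away (hardly felt); past the rung its tail weight swings it out in under 0.5 s; coming down it catches on the first rung below and takes the weight. It clears a rung 18 mm above the height at which it then hangs on it.
- rack: Rung rack: upright aluminium ladder 184 mm tall, 50 mm wide, fixed at the rear of the housing, with three 8 mm steel rungs 40 mm apart. Origin at its foot on the housing's top; rungs 55, 95 and 135 mm above it; axes as the former's. Once past a rung the pawl cannot go back down below it.
- middle_rung (a point): Centre of the middle rung. With the pawl bracket in its nominal setting the frame hangs on the three rungs at carriage heights 0.030, 0.070 and 0.110; but the bracket is set by hand in slotted holes and its setting is not measured, so all three true hanging heights are up to 14 mm higher or lower and must be felt.
- stone_model_mid (a point): Bystander: plaster dental model on the bench, 62 x 66 mm, 34 mm high; point at its centre.
- jar_mid (a point): Bystander: white jar with a blue cap, 54 mm across, 75 mm high; point at its centre.
- blank_box_mid (a point): Bystander: open cardboard box 100 x 100 x 35 mm; point at its centre.

How it is judged:
On the way, in this order (a step that is already met when the one before it is completed fails the run):
1. the frame is raised above the height at which it can hang on the middle rung (value of joint carriage above 0.086 m), for 0.1 s.
2. the middle rung has taken the frame's weight while the gripper still has the handle (value of joint carriage between 0.054 and 0.086 m and contact force between sheet_frame and rack above 2 N and contact force between the fingers and sheet_frame above 0.5 N), for 0.2 s.
At the end, for the whole second after the job is handed in: The frame hangs at rest by its pawl on the middle rung (carriage between 0.054 and 0.086 m, rung carrying more than 1 N, speed under 5 mm/s), the bystanders where they were to within 20 mm (value of joint carriage between 0.054 and 0.086 m and velocity of joint carriage between -0.005 and 0.005 m/s and contact force between sheet_frame and rack above 1 N); the robot touches nothing.
It fails at once if the frame is dropped or comes down faster than 0.15 m/s (velocity of joint carriage below -0.15 m/s).
It fails at once if the frame is forced onto a rung with more than 16 N (contact force between sheet_frame and rack above 16 N).
It fails at once if the plaster model is moved more than 20 mm (distance of stone_model_mid from where it was at the start of the episode above 0.02 m).
It fails at once if the jar is moved more than 20 mm (distance of jar_mid from where it was at the start of the episode above 0.02 m).
It fails at once if the box is moved more than 20 mm (distance of blank_box_mid from where it was at the start of the episode above 0.02 m).
It also fails if it takes over 51 s, if anything falls off the work surface, if the arm or the gripper's body presses on something with over 40 N, if the wrist force passes 120 N, or if a joint passes its speed limit or range.

## Robot

A 6-joint arm with a two-finger parallel gripper is mounted at the origin on the work surface. World frame = base frame: x ahead of the robot, y to its left, z up, the work surface at z = 0. Lengths are in m, angles in rad, forces in N, time in s.
With the tool pointing down it reaches from about 0.35 to 0.925 m from the base axis. Payload 6.4 kg.
Tool frame: the origin (TCP) lies between the finger pads; the fingertips stand 25 mm ahead of it and the grasp point (between the pads) lies 6 mm ahead of it (env.finger_overhang is the distance from the TCP to the fingertips, in m); x points along the fingers, z is the direction in which the jaws open and shut, and the axes are right-handed (so a half turn about x gives the same grasp; the last joint's range is limited). The gripper opens to 94 mm and grips with 3 to 60 N. Pads are 16 mm wide; open, the fingers measure 119 mm over their backs; the gripper's body (75 mm by 177 mm) begins 78 mm behind the grasp point.
Start: joints at [-1.489, 0.245, 1.558, -0, 1.339, -0.174], TCP at [0.164, -0.629, 0.23] pointing down, gripper open.
Joint ranges: [-3.13, 3.13], [-1.02, 2.26], [0.13, 2.54], [-0.95, 4.09], [0.21, 2.88], [-2.74, 2.74]. Speed limits (rad/s): [2.57, 2.57, 3.14, 3.14, 3.14, 3.14].

## Interface

Orientations are given as a rotation vector (axis times angle).
In Python, from cell import status, eyes, env, models gives the robot as it stands.
- The arm moves only by the shell command python3 -m jog 'ROWS' [FORCE]. ROWS is JSON, a list of rows, each an object of numbers: "gripper": the opening, from 0 (shut) to 1 (fully open); "x", "y", "z": the shift along the tool's x, y, z in mm; "yaw": the turn about the tool's x in degrees. In form: [{"gripper": .., "x": .., "y": .., "z": .., "yaw": ..}, ...]. A call has 1 to 10 rows; each row shifts and turns the commanded pose from where the row before left it, along the tool's axes as they then stand; what a row does not reach is not made up. A row lasts 1/10 s, in which the tool goes at most 50 mm and 8.59 degrees, less where a joint would pass 70% of its speed; a pose out of reach is approached as far as the arm can. A call is refused whole if a number of a shift passes 50 or a number of a turn 8.59, either way. A call with a gripper value outside its range is refused whole. The fingers move at their own pace and stop on an object; FORCE is the grip in N (left out, the last holds). Time passes only in rows, so rows that do not move let the fingers close. It gives the time, the measured TCP pose, the force and the opening at its end, in the units of the state.
- status.get_state(): the state, without advancing time (a new reading comes with each control period).
- eyes.grab_frame(name): name is "scene" or "top"; returns a dict with "frame" (480x640x3 uint8, red, green, blue), "range_z" (480x640 float32, m along the optical axis (not along the pixel's ray), 0 where there is no reading), "K" (3x3 intrinsics, pixels), "world_to_cam" (4x4, takes a point from world to camera coordinates). Camera axes: x right, y down, z forward; pixel columns grow to the right and rows downward; lengths in m; the calibration is good to about 2 mm. A picture is of the moment at which its call begins.
- env.job_done(): hands the job in, once; it reports no verdict.
Trained networks look in the newest picture that a camera, given by its name, has taken for a name from the list of things; names that differ only in an ending like _2 or _b are one class to them, and where a whole thing is asked for, a point or a joint stands for the part that bears it (a point fixed in the world has none). Each returns a list of dicts, best first, with "score" (0 to 1); they miss things now and then, are a little off and sometimes report something else, mostly with a low value. They report only what shows in the picture. A call takes as long as a camera call.
- models.spot_in(label, camera): "location" ([x, y, z] in m, in world coordinates, good to about 4 mm: the middle of the surface that is visible of it).
- models.outline_of(label, camera): "region" (480x640 bool, what is visible of it).
- models.mark_of(label, camera): "location" ([x, y, z] in m, in world coordinates, good to about 4 mm: a listed point, or the origin of a listed thing).
The state is a dict: "time_s": time; "joint_positions": joint angles; "dq": joint speeds; "effort": joint torques, N m; "tool_pos": TCP position; "eef_rot": TCP orientation; "contact_force": force on the tool from outside, world axes, zero at the start; "moment": the same for the moment, N m; "opening": finger opening in m.
Only numpy, scipy, OpenCV 4.12 (cv2) and the standard library are available. Lean on these libraries where they do the work, as an engineer would, in place of code of your own. Each camera call takes 0.05 s, during which the arm holds its last target.

## Working session

There is one attempt and no reset: what is moved stays moved. The work goes in short steps, Python scripts to look and compute and a shell command to move; the robot and the scene stay as the last step left them, time stands still between calls to the robot, and variables do not carry over. Pictures are saved under pics/ and viewed, and the job is handed in when it is done.

```bash
mkdir -p pics; ls; python3 - <<'E'
from cell import status, eyes, env, models
import cv2
s=status.get_state()
for k in s: print(k,s[k])
for c in ("scene","top"):
    f=eyes.grab_frame(c); cv2.imwrite(f"pics/{c}0.png",f["frame"][...,::-1])
    for n in ("former","handle_grip","sheet_frame","middle_rung","rack","jar_mid","stone_model_mid","blank_box_mid"):
        print(c,n,[(r["score"],[round(float(v),3) for v in r["location"]]) for r in models.mark_of(n,c)[:2]])
E
```

```text
pics
time_s 0.0
joint_positions [-1.48911811e+00  2.45783182e-01  1.55898777e+00 -3.69547063e-05
  1.33867285e+00 -1.74135849e-01]
dq [-0.00137846  0.0005795   0.00108363 -0.00025328  0.00119023  0.000403  ]
effort [ 5.31717501e-05 -4.15837920e+01 -3.14597225e+01  6.84287748e-02
  3.32248269e-02 -1.36308081e-04]
tool_pos [ 0.16440087 -0.62830707  0.22937918]
eef_rot [ 1.02001556  1.32072757 -1.01777509]
contact_force [ 0.11535122  0.35391095 -0.74852538]
moment [ 0.01752892 -0.00843753 -0.00256202]
opening 0.09387453283512426
scene former [(0.6, [0.582, 0.084, 0.002])]
scene handle_grip [(0.8, [0.461, 0.095, 0.112])]
scene sheet_frame [(0.63, [0.576, 0.087, 0.111]), (0.38, [0.725, 0.078, 0.191])]
scene middle_rung [(0.81, [0.724, 0.076, 0.188])]
scene rack [(0.86, [0.729, 0.07, 0.094])]
scene jar_mid [(0.84, [0.422, -0.09, 0.038])]
scene stone_model_mid [(0.61, [0.486, 0.279, 0.022])]
scene blank_box_mid [(0.6, [0.581, -0.108, 0.012])]
top former [(0.94, [0.585, 0.084, 0.001]), (0.66, [0.423, -0.095, 0.038])]
top handle_grip [(0.73, [0.464, 0.093, 0.114])]
top sheet_frame [(0.85, [0.582, 0.087, 0.115])]
top middle_rung [(0.95, [0.725, 0.079, 0.188]), (0.65, [0.461, 0.091, 0.115])]
top rack [(0.77, [0.728, 0.078, 0.095])]
top jar_mid [(0.7, [0.425, -0.094, 0.035])]
top stone_model_mid [(0.62, [0.482, 0.277, 0.015])]
top blank_box_mid [(0.8, [0.587, -0.108, 0.016])]
```

View pics/scene0.png

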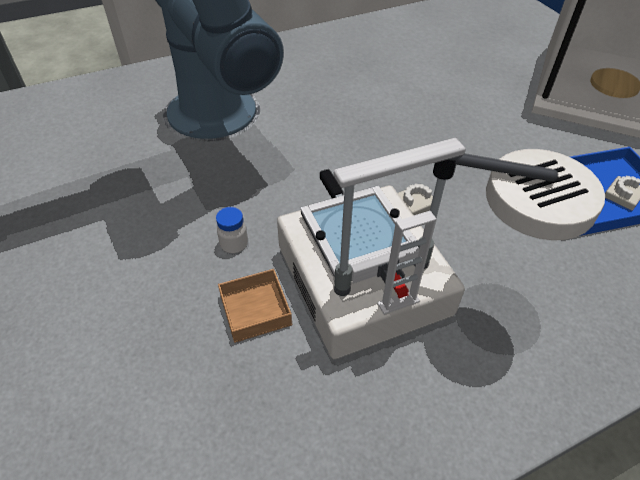

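View pics/top0.png

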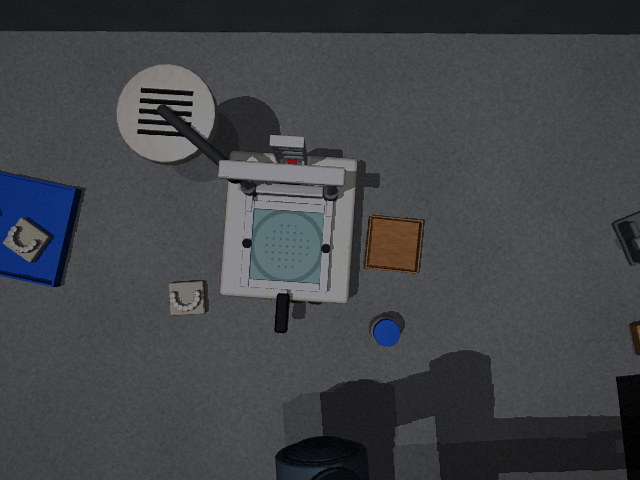

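```bash
cat > h.py <<'E'
from cell import status, eyes, env, models
import numpy as np, cv2
from scipy.spatial.transform import Rotation as R
def pts(f):
    d=f["range_z"];v,u=np.mgrid[:480,:640];K=f["K"]
    c=np.stack([(u-K[0,2])/K[0,0]*d,(v-K[1,2])/K[1,1]*d,d],-1)
    T=np.linalg.inv(f["world_to_cam"]); return c@T[:3,:3].T+T[:3,3], d>0
E
python3 - <<'E'
from h import *
s=status.get_state(); print(R.from_rotvec(s["eef_rot"]).as_matrix().round(3))
for c in ("top","scene"):
    f=eyes.grab_frame(c); P,ok=pts(f)
    rgb=f["frame"].astype(int)
    m=ok&(rgb.max(-1)<70)&(abs(P[...,0]-.461)<.07)&(abs(P[...,1]-.093)<.05)&(P[...,2]>.1)&(P[...,2]<.14)
    q=P[m]; print(c,m.sum(), q.min(0),q.max(0),q.mean(0)) if m.any() else print("none")
    if m.sum()>20:
        t=q[q[:,2]>.117] if c=="top" else q
        u,sv,vt=np.linalg.svd((t-t.mean(0))[:,:2],full_matrices=False); print(vt[0],np.degrees(np.arctan2(vt[0][1],vt[0][0])),sv)
    for p in [r["location"] for r in models.mark_of("rack",c)[:1]]: print(p)
E
```

```text
[[-0.     0.967  0.253]
 [ 0.     0.253 -0.967]
 [-1.     0.    -0.   ]]
top 521 [0.42706647 0.05537505 0.10543783] [0.5178542  0.13325516 0.12676167] [0.4623168  0.09119933 0.12010504]
[-0.99691857  0.07844333] 175.50090612274238 [0.42400918 0.13829218]
[0.7282, 0.0775, 0.0946]
scene 351 [0.43060418 0.07947563 0.10591207] [0.49512414 0.10138978 0.12593578] [0.46561595 0.08862149 0.1187075 ]
[ 0.99884432 -0.04806263] -2.7548472502654353 [0.35173794 0.1141378 ]
[0.7281, 0.0692, 0.0957]
```

The top view shows the handle bar at about (282,313), jar (386,332), box (394,245) and stone model (187,298). The networks agree with the picture and give a handle point near (0.462, 0.092, 0.112), with the former yawed about -4°. First move: turn the tool so the jaws open along the former's y.

```bash
python3 -m jog '[{"yaw":5},{"yaw":5},{"yaw":5},{"yaw":4},{"yaw":0}]' 25; python3 - <<'E'
from h import *
s=status.get_state(); M=R.from_rotvec(s["eef_rot"]).as_matrix(); print(M.round(3),s["time_s"],s["joint_positions"])
f=eyes.grab_frame("top"); P,ok=pts(f)
# bar edges from the top surface
z=P[...,2]; m=ok&(z>.112)&(z<.13)&(P[...,0]>.42)&(P[...,0]<.49)&(abs(P[...,1]-.092)<.03)&(f["frame"].max(-1)<70)
q=P[m]; print(m.sum())
for a in np.arange(.425,.49,.01):
    k=q[(q[:,0]>=a)&(q[:,0]<a+.01)]
    if len(k): print(round(a,3),k[:,1].min().round(4),k[:,1].max().round(4),np.median(k[:,2]).round(4))
r=cv2.minAreaRect((q[:,:2]*1000).astype(np.float32)); print(r)
d=np.array([.462,.092,.16])-s["tool_pos"]; print("tool shift mm",M.T@d*1000)
E
```

```text
[[ 0.     0.967  0.253]
 [ 0.     0.253 -0.967]
 [-1.     0.    -0.   ]] 1.1 [-1.48909323e+00  2.45110358e-01  1.55782477e+00  2.83495261e-05
  1.33871943e+00 -1.74056049e-01]
469
0.425 0.0835 0.1045 0.1196
0.435 0.0821 0.1028 0.12
0.445 0.0821 0.1032 0.1206
0.455 0.0806 0.1027 0.1209
0.465 0.0805 0.1016 0.121
0.475 0.0794 0.1018 0.1206
0.485 0.0793 0.0996 0.1207
((458.5160217285156, 91.92265319824219), (22.00779151916504, 63.039764404296875), 86.59622955322266)
tool shift mm [  70.48806544  470.196889   -622.12543558]$[0]: bad value
```

The call was refused ("bad value"), probably because every row needs all the keys. Retrying with the bar's measured yaw of about -3.4°.

```bash
python3 -m jog '[{"gripper":1,"x":0,"y":0,"z":0,"yaw":5},{"gripper":1,"x":0,"y":0,"z":0,"yaw":5},{"gripper":1,"x":0,"y":0,"z":0,"yaw":5},{"gripper":1,"x":0,"y":0,"z":0,"yaw":3},{"gripper":1,"x":0,"y":0,"z":0,"yaw":0}]' 25; python3 - <<'E'
from h import *
s=status.get_state(); M=R.from_rotvec(s["eef_rot"]).as_matrix(); print(M.round(3),s["time_s"],s["joint_positions"])
d=np.array([.462,.0915,.16])-s["tool_pos"]; print("tool shift mm",M.T@d*1000)
E
```

```text
time_s: 1.65
tool_pos: [0.1644, -0.6289, 0.2305]
eef_rot: [1.252, 1.181, -1.252]
contact_force: [-0.5, 0.4, 0.1]
opening: 0.0938
[[-0.     0.998 -0.058]
 [-0.    -0.058 -0.998]
 [-1.    -0.     0.   ]] 1.65 [-1.48913824e+00  2.45085190e-01  1.55781410e+00 -2.34250988e-05
  1.33868742e+00  1.39899640e-01]
tool shift mm [  70.44492458  255.13265644 -736.46262932]
```

```bash
python3 -m jog '[{"gripper":1,"x":0,"y":20,"z":-37,"yaw":0},{"gripper":1,"x":0,"y":20,"z":-37,"yaw":0},{"gripper":1,"x":0,"y":20,"z":-37,"yaw":0},{"gripper":1,"x":0,"y":20,"z":-37,"yaw":0},{"gripper":1,"x":0,"y":20,"z":-37,"yaw":0},{"gripper":1,"x":0,"y":20,"z":-37,"yaw":0},{"gripper":1,"x":0,"y":20,"z":-37,"yaw":0},{"gripper":1,"x":0,"y":20,"z":-37,"yaw":0},{"gripper":1,"x":0,"y":20,"z":-37,"yaw":0},{"gripper":1,"x":0,"y":20,"z":-37,"yaw":0}]' 25
python3 -m jog '[{"gripper":1,"x":0,"y":5,"z":-37,"yaw":0},{"gripper":1,"x":0,"y":5,"z":-37,"yaw":0},{"gripper":1,"x":0,"y":5,"z":-37,"yaw":0},{"gripper":1,"x":0,"y":5,"z":-37,"yaw":0},{"gripper":1,"x":0,"y":5,"z":-37,"yaw":0},{"gripper":1,"x":0,"y":5,"z":-37,"yaw":0},{"gripper":1,"x":0,"y":5,"z":-37,"yaw":0},{"gripper":1,"x":0,"y":5,"z":-37,"yaw":0},{"gripper":1,"x":0,"y":5,"z":-30,"yaw":0},{"gripper":1,"x":0,"y":5,"z":-20,"yaw":0}]' 25; python3 - <<'E'
from h import *
s=status.get_state(); M=R.from_rotvec(s["eef_rot"]).as_matrix(); print(M.round(3),s["time_s"],s["joint_positions"])
d=np.array([.462,.0915,.16])-s["tool_pos"]; print("tool shift mm",M.T@d*1000)
E
```

```text
time_s: 2.65
tool_pos: [0.3864, -0.2697, 0.2308]
eef_rot: [1.251, 1.181, -1.251]
contact_force: [-0.2, -0.9, -0.4]
opening: 0.0941
time_s: 3.65
tool_pos: [0.4558, 0.0733, 0.2307]
eef_rot: [1.25, 1.182, -1.249]
contact_force: [0.2, -0.5, -1.0]
opening: 0.0941
[[ 0.001  0.998 -0.055]
 [ 0.    -0.055 -0.998]
 [-1.     0.    -0.   ]] 3.65 [-8.70075499e-02 -2.15416349e-01  2.02320802e+00  2.31523920e-04
  1.33331803e+00  1.53876423e+00]
tool shift mm [ 70.67464086   5.11300129 -18.47334376]
```

```bash
python3 -m jog '[{"gripper":1,"x":10,"y":5,"z":-10,"yaw":0},{"gripper":1,"x":20,"y":0,"z":-8.5,"yaw":0},{"gripper":1,"x":20,"y":0,"z":0,"yaw":0},{"gripper":1,"x":15,"y":0,"z":0,"yaw":0},{"gripper":1,"x":5,"y":0,"z":0,"yaw":0},{"gripper":1,"x":0,"y":0,"z":0,"yaw":0}]' 25; python3 - <<'E'
from h import *
s=status.get_state(); M=R.from_rotvec(s["eef_rot"]).as_matrix()
d=np.array([.462,.0915,.117])-s["tool_pos"]; print("tool shift mm",M.T@d*1000)
f=eyes.grab_frame("top"); cv2.imwrite("pics/top1.png",cv2.resize(f["frame"][200:400,180:440,::-1],None,fx=3,fy=3))
f=eyes.grab_frame("scene"); cv2.imwrite("pics/scene1.png",cv2.resize(f["frame"][120:320,220:480,::-1],None,fx=3,fy=3))
E
```

```text
time_s: 4.25
tool_pos: [0.4613, 0.0891, 0.1595]
eef_rot: [1.251, 1.182, -1.254]
contact_force: [-0.4, -0.4, -0.2]
opening: 0.0941
tool shift mm [42.45419492  0.60775589 -2.42010036]
```

View pics/top1.png

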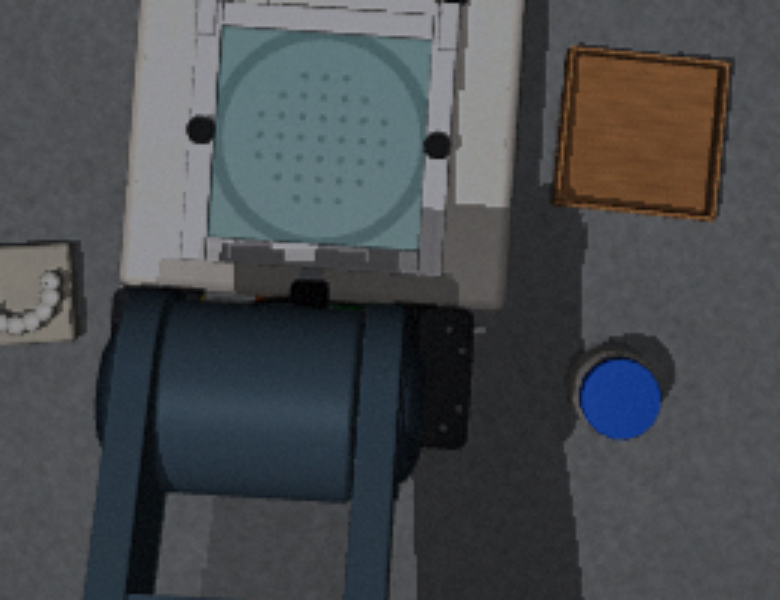

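View pics/scene1.png

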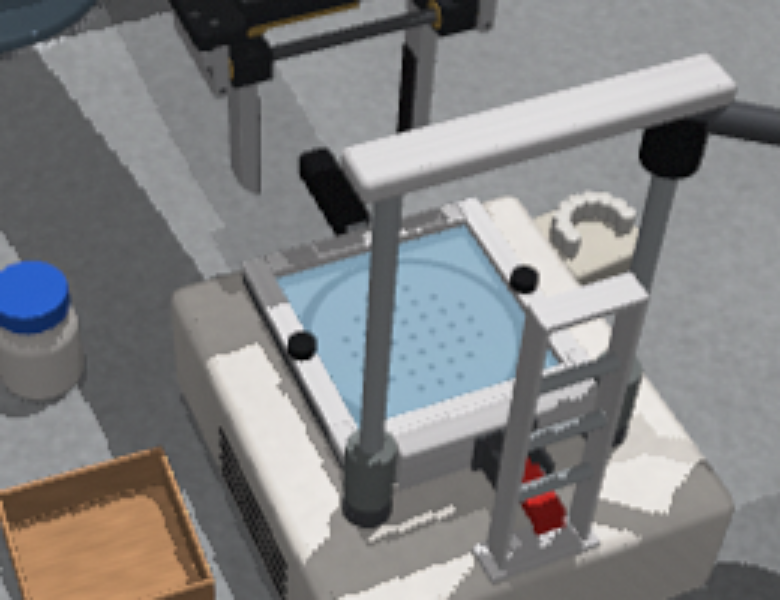

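The scene view (zoomed) shows the two fingers either side of the black handle, around (245,160) and (425,70), with the bar at (330,190). The top view shows the gripper clear of the jar and the model. Now to descend around the bar.

```bash
python3 -m jog '[{"gripper":1,"x":12,"y":0.5,"z":-2.4,"yaw":0},{"gripper":1,"x":15,"y":0,"z":0,"yaw":0},{"gripper":1,"x":11,"y":0,"z":0,"yaw":0},{"gripper":1,"x":4.5,"y":0,"z":0,"yaw":0},{"gripper":1,"x":0,"y":0,"z":0,"yaw":0}]' 25
python3 -m jog '[{"gripper":0.4,"x":0,"y":0,"z":0,"yaw":0},{"gripper":0.4,"x":0,"y":0,"z":0,"yaw":0},{"gripper":0.4,"x":0,"y":0,"z":0,"yaw":0},{"gripper":0.4,"x":0,"y":0,"z":0,"yaw":0},{"gripper":0.4,"x":0,"y":0,"z":0,"yaw":0}]' 25
```

```text
time_s: 4.85
tool_pos: [0.4621, 0.0919, 0.1172]
eef_rot: [1.251, 1.182, -1.253]
contact_force: [0.3, 1.3, -0.6]
opening: 0.0936
time_s: 5.35
tool_pos: [0.4626, 0.0919, 0.1182]
eef_rot: [1.252, 1.181, -1.252]
contact_force: [-1.1, -0.3, 0.3]
opening: 0.0575
```

```bash
python3 -m jog '[{"gripper":0.2,"x":0,"y":0,"z":0,"yaw":0},{"gripper":0,"x":0,"y":0,"z":0,"yaw":0},{"gripper":0,"x":0,"y":0,"z":0,"yaw":0},{"gripper":0,"x":0,"y":0,"z":0,"yaw":0},{"gripper":0,"x":0,"y":0,"z":0,"yaw":0},{"gripper":0,"x":0,"y":0,"z":0,"yaw":0},{"gripper":0,"x":0,"y":0,"z":0,"yaw":0}]' 25
```

```text
time_s: 6.05
tool_pos: [0.4625, 0.0921, 0.1179]
eef_rot: [1.253, 1.181, -1.252]
contact_force: [0.7, 0.9, -0.5]
opening: 0.0217
```

Gripped: the opening of 21.7 mm matches the 22 mm bar. I'll lift a little and read the force.

```bash
python3 -m jog '[{"gripper":0,"x":-2,"y":0,"z":0,"yaw":0},{"gripper":0,"x":-4,"y":0,"z":0,"yaw":0},{"gripper":0,"x":-4,"y":0,"z":0,"yaw":0},{"gripper":0,"x":-4,"y":0,"z":0,"yaw":0},{"gripper":0,"x":-4,"y":0,"z":0,"yaw":0},{"gripper":0,"x":-4,"y":0,"z":0,"yaw":0},{"gripper":0,"x":-4,"y":0,"z":0,"yaw":0},{"gripper":0,"x":-4,"y":0,"z":0,"yaw":0}]' 25
python3 - <<'E'
from h import *
for i in range(4):
    eyes.grab_frame("scene"); s=status.get_state(); print(s["tool_pos"].round(4) if hasattr(s["tool_pos"],"round") else s["tool_pos"], s["contact_force"])
f=eyes.grab_frame("scene")
print([r["location"] for r in models.mark_of("handle_grip","scene")[:1]],[(r["location"],r["score"]) for r in models.mark_of("sheet_frame","scene")[:2]])
cv2.imwrite("pics/scene2.png",cv2.resize(f["frame"][120:320,220:480,::-1],None,fx=3,fy=3))
E
```

```text
time_s: 6.85
tool_pos: [0.4625, 0.0921, 0.1482]
eef_rot: [1.253, 1.181, -1.252]
contact_force: [3.3, 4.2, -5.9]
opening: 0.0218
[0.4625 0.0921 0.1488] [ 0.89673025  4.17482457 -1.93166668]
[0.4625 0.0921 0.1486] [ 0.88954106  3.86857292 -3.56719206]
[0.4625 0.0921 0.1484] [ 1.9473636   5.12877741 -2.66921044]
[0.4625 0.0921 0.1482] [ 1.71807502  4.98181964 -2.377736  ]
[[0.4561, 0.0973, 0.1416]] [([0.5788, 0.0859, 0.1417], 0.71)]
```

View pics/scene2.png

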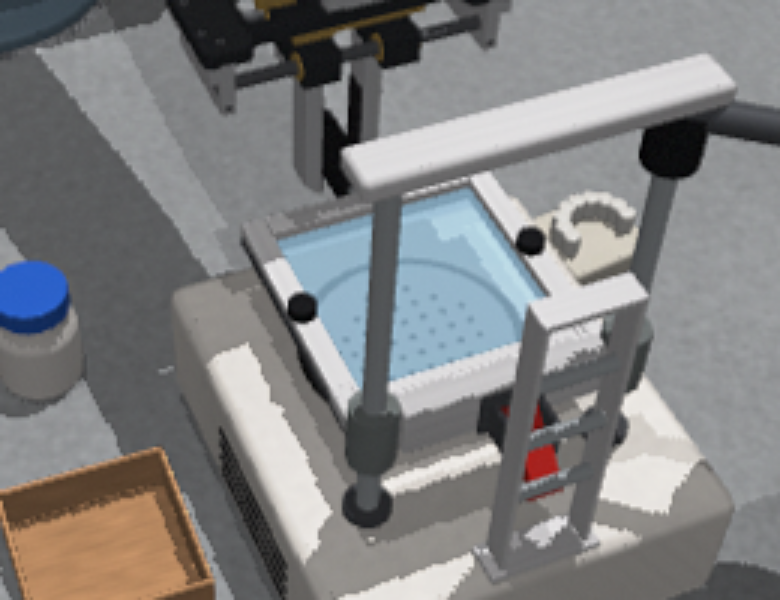

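The zoomed view shows the frame about 30 mm up, with no visible slip and the pawl (540,455) folded past the lowest rung. Lifting on to about 0.108, which is above every possible clearing height for the middle rung (≤0.102) and below the lowest for the top one (≥0.114).

```bash
python3 -m jog '[{"gripper":0,"x":-4,"y":0,"z":0,"yaw":0},{"gripper":0,"x":-5,"y":0,"z":0,"yaw":0},{"gripper":0,"x":-5,"y":0,"z":0,"yaw":0},{"gripper":0,"x":-5,"y":0,"z":0,"yaw":0},{"gripper":0,"x":-5,"y":0,"z":0,"yaw":0},{"gripper":0,"x":-5,"y":0,"z":0,"yaw":0},{"gripper":0,"x":-5,"y":0,"z":0,"yaw":0},{"gripper":0,"x":-5,"y":0,"z":0,"yaw":0},{"gripper":0,"x":-5,"y":0,"z":0,"yaw":0},{"gripper":0,"x":-5,"y":0,"z":0,"yaw":0}]' 25
python3 -m jog '[{"gripper":0,"x":-5,"y":0,"z":0,"yaw":0},{"gripper":0,"x":-5,"y":0,"z":0,"yaw":0},{"gripper":0,"x":-5,"y":0,"z":0,"yaw":0},{"gripper":0,"x":-4,"y":0,"z":0,"yaw":0},{"gripper":0,"x":0,"y":0,"z":0,"yaw":0},{"gripper":0,"x":0,"y":0,"z":0,"yaw":0}]' 25
python3 - <<'E'
from h import *
for i in range(3):
    f=eyes.grab_frame("scene"); s=status.get_state(); print(np.array(s["tool_pos"]), s["contact_force"])
print([r["location"] for r in models.mark_of("handle_grip","scene")[:1]],[(r["location"],r["score"]) for r in models.mark_of("sheet_frame","scene")[:2]])
cv2.imwrite("pics/scene3.png",cv2.resize(f["frame"][120:320,220:480,::-1],None,fx=3,fy=3))
E
```

```text
time_s: 8.2
tool_pos: [0.4625, 0.0921, 0.1966]
eef_rot: [1.253, 1.181, -1.252]
contact_force: [4.6, 5.0, -6.0]
opening: 0.0219
time_s: 8.8
tool_pos: [0.4625, 0.0921, 0.2159]
eef_rot: [1.253, 1.181, -1.252]
contact_force: [3.0, 5.0, -3.8]
opening: 0.0219
[0.46248    0.09210248 0.2158103 ] [ 1.5078697   4.72129725 -3.12931687]
[0.46247247 0.09207552 0.21580819] [ 2.11021795  4.83652781 -3.29757144]
[0.46248531 0.09207126 0.21580071] [ 1.99961797  4.56243409 -3.17915041]
[[0.4585, 0.0939, 0.2061]] [([0.5798, 0.0845, 0.209], 0.89)]
```

View pics/scene3.png

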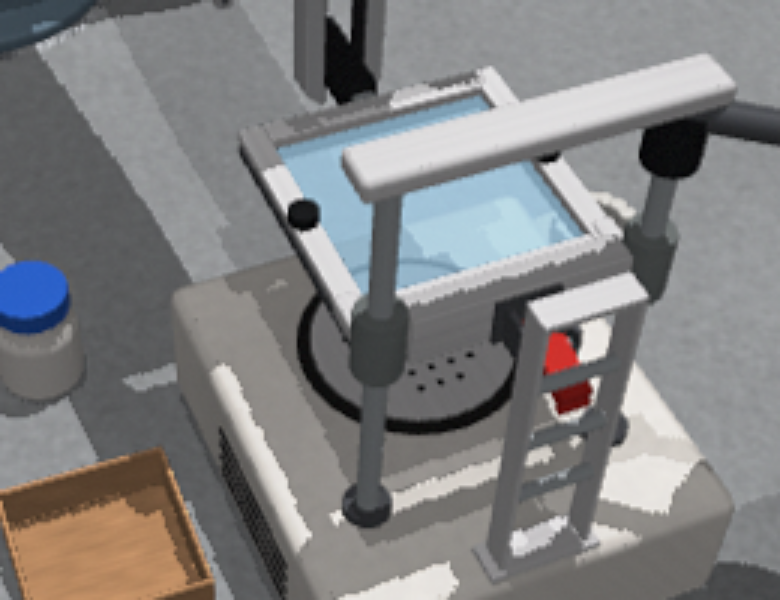

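I came up 9 mm short of the intended height (carriage ≈0.098). The pawl tip at (572,405) already sits above the middle rung at (570,428). Going up to ≈0.107 to be sure, and pausing for the pawl to swing out.

```bash
python3 -m jog '[{"gripper":0,"x":-3,"y":0,"z":0,"yaw":0},{"gripper":0,"x":-3,"y":0,"z":0,"yaw":0},{"gripper":0,"x":-3,"y":0,"z":0,"yaw":0},{"gripper":0,"x":0,"y":0,"z":0,"yaw":0},{"gripper":0,"x":0,"y":0,"z":0,"yaw":0},{"gripper":0,"x":0,"y":0,"z":0,"yaw":0},{"gripper":0,"x":0,"y":0,"z":0,"yaw":0},{"gripper":0,"x":0,"y":0,"z":0,"yaw":0},{"gripper":0,"x":0,"y":0,"z":0,"yaw":0},{"gripper":0,"x":0,"y":0,"z":0,"yaw":0}]' 25
python3 - <<'E'
from h import *
for i in range(3):
    f=eyes.grab_frame("scene"); s=status.get_state(); print(np.array(s["tool_pos"]), s["contact_force"])
print([r["location"] for r in models.mark_of("handle_grip","scene")[:1]],[(r["location"],r["score"]) for r in models.mark_of("sheet_frame","scene")[:2]])
cv2.imwrite("pics/scene4.png",cv2.resize(f["frame"][200:320,370:470,::-1],None,fx=5,fy=5))
E
```

```text
time_s: 10.05
tool_pos: [0.4625, 0.0921, 0.2248]
eef_rot: [1.252, 1.182, -1.252]
contact_force: [2.0, 4.2, -3.2]
opening: 0.0218
[0.46249013 0.09209023 0.22479781] [ 2.4222784   4.75180792 -3.13426689]
[0.46249391 0.09208034 0.22480992] [ 2.9894713   4.83200505 -2.78492612]
[0.46249358 0.09206533 0.22479449] [ 2.88162554  5.11330094 -2.82775213]
[[0.4583, 0.0913, 0.2198]] [([0.5775, 0.0876, 0.2195], 0.91)]
```

View pics/scene4.png

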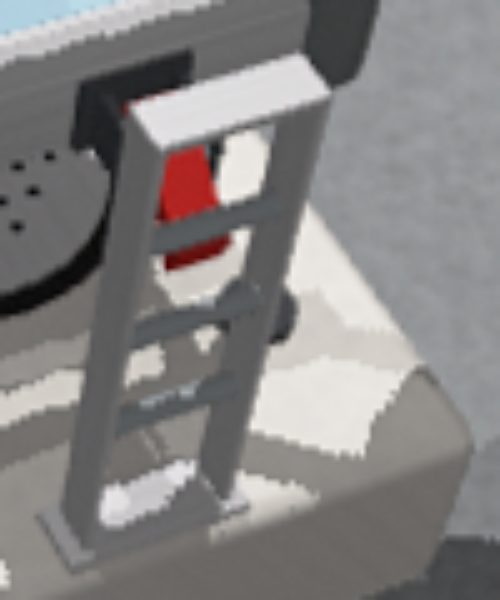

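In the zoom (5x) the pawl's tip at (200,260) is above the middle rung at (190,320) and still below the top rung's clearing height. Now lowering slowly: coarse to just above the highest possible hanging height, then 1 mm moves with a force check between each.

```bash
cat > g.py <<'E'
import sys
from h import *
s=status.get_state(); fz=s["contact_force"][2]; z=s["tool_pos"][2]
print("z %.4f carr %.4f fz %.2f"%(z,z-.1178,fz)); sys.exit(1 if fz>-1.2 else 0)
E
J="python3 -m jog"
python3 -m jog '[{"gripper":0,"x":1,"y":0,"z":0,"yaw":0},{"gripper":0,"x":2,"y":0,"z":0,"yaw":0},{"gripper":0,"x":2,"y":0,"z":0,"yaw":0},{"gripper":0,"x":2,"y":0,"z":0,"yaw":0},{"gripper":0,"x":2,"y":0,"z":0,"yaw":0}]' 18 >/dev/null; python3 g.py
python3 -m jog '[{"gripper":0,"x":2,"y":0,"z":0,"yaw":0},{"gripper":0,"x":2,"y":0,"z":0,"yaw":0},{"gripper":0,"x":2,"y":0,"z":0,"yaw":0},{"gripper":0,"x":2,"y":0,"z":0,"yaw":0},{"gripper":0,"x":1,"y":0,"z":0,"yaw":0}]' 18 >/dev/null; python3 g.py
python3 -m jog '[{"gripper":0,"x":1,"y":0,"z":0,"yaw":0}]' 18 >/dev/null; python3 g.py && python3 -m jog '[{"gripper":0,"x":1,"y":0,"z":0,"yaw":0}]' 18 >/dev/null; python3 g.py
```

```text
z 0.2157 carr 0.0979 fz -3.65
z 0.2067 carr 0.0889 fz -2.12
z 0.2057 carr 0.0879 fz -3.67
z 0.2048 carr 0.0870 fz -2.87
```

```bash

python3 -m jog '[{"gripper":0,"x":1,"y":0,"z":0,"yaw":0}]' 18 >/dev/null; python3 g.py &&
python3 -m jog '[{"gripper":0,"x":1,"y":0,"z":0,"yaw":0}]' 18 >/dev/null && python3 g.py &&
python3 -m jog '[{"gripper":0,"x":1,"y":0,"z":0,"yaw":0}]' 18 >/dev/null && python3 g.py &&
python3 -m jog '[{"gripper":0,"x":1,"y":0,"z":0,"yaw":0}]' 18 >/dev/null && python3 g.py &&
python3 -m jog '[{"gripper":0,"x":1,"y":0,"z":0,"yaw":0}]' 18 >/dev/null && python3 g.py &&
python3 -m jog '[{"gripper":0,"x":1,"y":0,"z":0,"yaw":0}]' 18 >/dev/null && python3 g.py &&
python3 -m jog '[{"gripper":0,"x":1,"y":0,"z":0,"yaw":0}]' 18 >/dev/null && python3 g.py &&
python3 -m jog '[{"gripper":0,"x":1,"y":0,"z":0,"yaw":0}]' 18 >/dev/null && python3 g.py &&
python3 -m jog '[{"gripper":0,"x":1,"y":0,"z":0,"yaw":0}]' 18 >/dev/null && python3 g.py &&
python3 -m jog '[{"gripper":0,"x":1,"y":0,"z":0,"yaw":0}]' 18 >/dev/null && python3 g.py
```

```text
z 0.2038 carr 0.0860 fz -2.97
z 0.2028 carr 0.0850 fz -2.74
z 0.2018 carr 0.0840 fz -2.70
z 0.2008 carr 0.0830 fz -3.20
z 0.1998 carr 0.0820 fz -3.45
z 0.1988 carr 0.0810 fz -2.84
z 0.1978 carr 0.0800 fz -3.64
z 0.1968 carr 0.0790 fz -3.07
z 0.1958 carr 0.0780 fz -2.36
z 0.1948 carr 0.0770 fz -2.68
```

```bash

python3 -m jog '[{"gripper":0,"x":1,"y":0,"z":0,"yaw":0}]' 18 >/dev/null; python3 g.py &&
python3 -m jog '[{"gripper":0,"x":1,"y":0,"z":0,"yaw":0}]' 18 >/dev/null && python3 g.py &&
python3 -m jog '[{"gripper":0,"x":1,"y":0,"z":0,"yaw":0}]' 18 >/dev/null && python3 g.py &&
python3 -m jog '[{"gripper":0,"x":1,"y":0,"z":0,"yaw":0}]' 18 >/dev/null && python3 g.py &&
python3 -m jog '[{"gripper":0,"x":1,"y":0,"z":0,"yaw":0}]' 18 >/dev/null && python3 g.py &&
python3 -m jog '[{"gripper":0,"x":1,"y":0,"z":0,"yaw":0}]' 18 >/dev/null && python3 g.py &&
python3 -m jog '[{"gripper":0,"x":1,"y":0,"z":0,"yaw":0}]' 18 >/dev/null && python3 g.py &&
python3 -m jog '[{"gripper":0,"x":1,"y":0,"z":0,"yaw":0}]' 18 >/dev/null && python3 g.py &&
python3 -m jog '[{"gripper":0,"x":1,"y":0,"z":0,"yaw":0}]' 18 >/dev/null && python3 g.py &&
python3 -m jog '[{"gripper":0,"x":1,"y":0,"z":0,"yaw":0}]' 18 >/dev/null && python3 g.py
```

```text
z 0.1938 carr 0.0760 fz -3.14
z 0.1928 carr 0.0750 fz -3.20
z 0.1918 carr 0.0740 fz -2.89
z 0.1908 carr 0.0730 fz -3.42
z 0.1898 carr 0.0720 fz -3.26
z 0.1888 carr 0.0710 fz -3.06
z 0.1878 carr 0.0700 fz -2.67
z 0.1869 carr 0.0691 fz -0.87
```

```bash
python3 - <<'E'
from h import *
for i in range(5):
    f=eyes.grab_frame("scene"); s=status.get_state(); print(s["tool_pos"][2], np.array(s["contact_force"]),s["time_s"])
cv2.imwrite("pics/scene5.png",cv2.resize(f["frame"][200:320,370:470,::-1],None,fx=5,fy=5))
E
```

```text
0.18687672258629168 [ 1.96440889  4.42507899 -2.69270983] 13.35
0.18692982982954323 [ 2.62496069  5.00483914 -3.00814919] 13.4
0.18689341561118988 [ 1.94457254  5.2707353  -3.04713764] 13.45
0.18689859762956382 [ 2.14495458  4.503389   -2.8159766 ] 13.5
0.18690199705936236 [ 2.48842816  5.57259935 -3.25833698] 13.55
```

View pics/scene5.png

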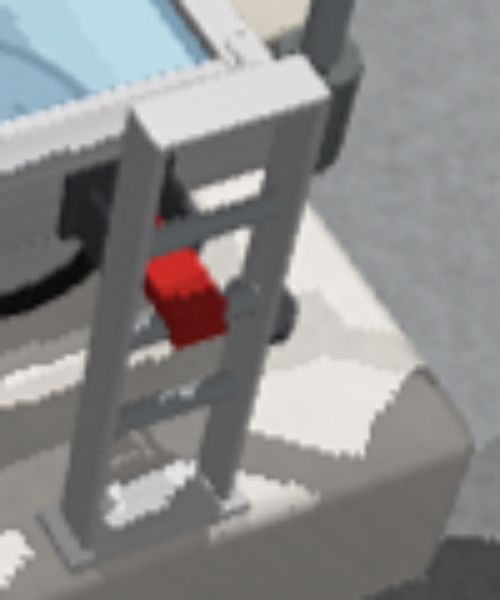

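The picture shows the pawl swung out in front of the middle rung (190,325). The -0.87 N reading was just a noise spike, because the settled force is still -3 N. Continuing with averaged force checks.

```bash
cat > g.py <<'E'
import sys
from h import *
F=[]
for i in range(3):
    eyes.grab_frame("scene"); s=status.get_state(); F.append(s["contact_force"][2])
fz=np.mean(F); z=s["tool_pos"][2]
print("z %.4f carr %.4f fz %.2f t %.2f"%(z,z-.1178,fz,s["time_s"])); sys.exit(1 if fz>-1.9 else 0)
E
python3 -m jog '[{"gripper":0,"x":1,"y":0,"z":0,"yaw":0}]' 18 >/dev/null; python3 g.py &&
python3 -m jog '[{"gripper":0,"x":1,"y":0,"z":0,"yaw":0}]' 18 >/dev/null && python3 g.py &&
python3 -m jog '[{"gripper":0,"x":1,"y":0,"z":0,"yaw":0}]' 18 >/dev/null && python3 g.py &&
python3 -m jog '[{"gripper":0,"x":1,"y":0,"z":0,"yaw":0}]' 18 >/dev/null && python3 g.py &&
python3 -m jog '[{"gripper":0,"x":1,"y":0,"z":0,"yaw":0}]' 18 >/dev/null && python3 g.py &&
python3 -m jog '[{"gripper":0,"x":1,"y":0,"z":0,"yaw":0}]' 18 >/dev/null && python3 g.py &&
python3 -m jog '[{"gripper":0,"x":1,"y":0,"z":0,"yaw":0}]' 18 >/dev/null && python3 g.py &&
python3 -m jog '[{"gripper":0,"x":1,"y":0,"z":0,"yaw":0}]' 18 >/dev/null && python3 g.py
```

```text
z 0.1866 carr 0.0688 fz 2.23 t 13.80
```

```bash
python3 -m jog '[{"gripper":0,"x":0,"y":0,"z":0,"yaw":0},{"gripper":0,"x":0,"y":0,"z":0,"yaw":0},{"gripper":0,"x":0,"y":0,"z":0,"yaw":0}]' 18; python3 g.py; python3 - <<'E'
from h import *
f=eyes.grab_frame("scene")
print([r["location"] for r in models.mark_of("handle_grip","scene")[:1]],[(r["location"],r["score"]) for r in models.mark_of("sheet_frame","scene")[:2]])
cv2.imwrite("pics/scene6.png",cv2.resize(f["frame"][200:320,370:470,::-1],None,fx=5,fy=5))
E
```

```text
time_s: 14.1
tool_pos: [0.4625, 0.0921, 0.1866]
eef_rot: [1.252, 1.182, -1.252]
contact_force: [-2.0, 4.9, 2.9]
opening: 0.0217
z 0.1866 carr 0.0688 fz 2.20 t 14.25
[[0.4585, 0.0964, 0.1795]] [([0.5753, 0.0881, 0.1825], 0.84)]
```

View pics/scene6.png

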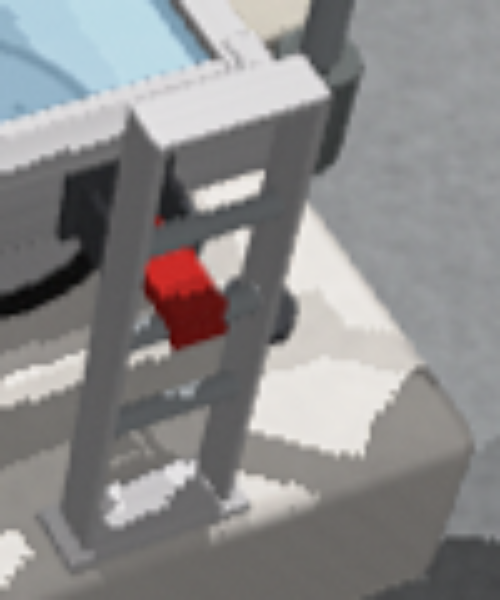

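The rung is taking the weight: the force changed from -3 N to a steady +2.2 N with the carriage at about 0.069, and the pawl sits over the middle rung. Releasing now: ease the grip, then open.

```bash
python3 -m jog '[{"gripper":0,"x":0,"y":0,"z":0,"yaw":0},{"gripper":0,"x":0,"y":0,"z":0,"yaw":0},{"gripper":0,"x":0,"y":0,"z":0,"yaw":0}]' 5; python3 -m jog '[{"gripper":0.3,"x":0,"y":0,"z":0,"yaw":0},{"gripper":0.5,"x":0,"y":0,"z":0,"yaw":0},{"gripper":0.7,"x":0,"y":0,"z":0,"yaw":0},{"gripper":0.7,"x":0,"y":0,"z":0,"yaw":0},{"gripper":0.7,"x":0,"y":0,"z":0,"yaw":0},{"gripper":0.7,"x":0,"y":0,"z":0,"yaw":0}]'
python3 g.py; python3 - <<'E'
from h import *
f=eyes.grab_frame("scene")
print([(r["location"],r["score"]) for r in models.mark_of("sheet_frame","scene")[:2]])
cv2.imwrite("pics/scene7.png",cv2.resize(f["frame"][120:320,220:480,::-1],None,fx=3,fy=3))
E
```

```text
time_s: 14.7
tool_pos: [0.4625, 0.0921, 0.1866]
eef_rot: [1.252, 1.182, -1.252]
contact_force: [-0.8, 4.6, 1.9]
opening: 0.0217
time_s: 15.3
tool_pos: [0.4625, 0.0918, 0.1859]
eef_rot: [1.252, 1.181, -1.252]
contact_force: [-0.7, -0.8, -0.2]
opening: 0.0641
z 0.1859 carr 0.0681 fz 0.01 t 15.45
[([0.5767, 0.0872, 0.1821], 0.74), ([0.5815, -0.1078, 0.0155], 0.24)]
```

View pics/scene7.png

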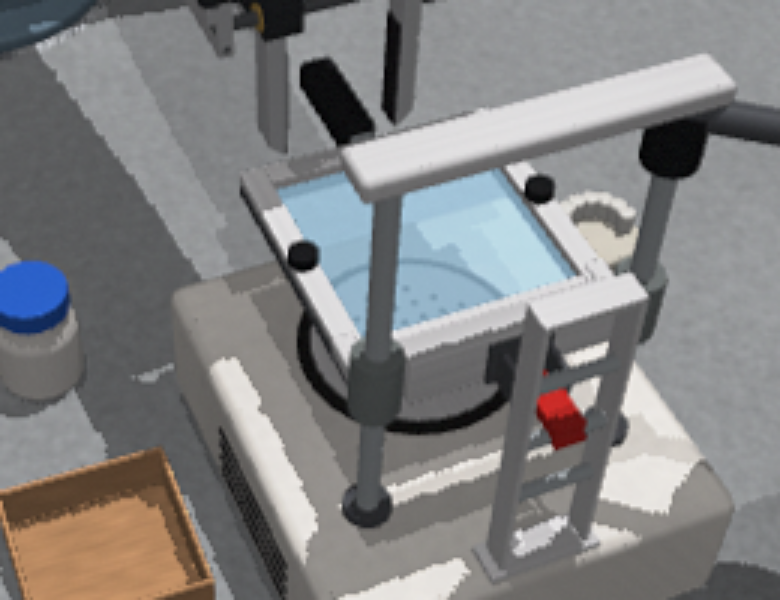

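The zoomed view shows the fingers open either side of the handle at (270,100) and (405,60). The frame hangs with its pawl (562,420) on the middle rung. Retreating straight up.

```bash
python3 -m jog '[{"gripper":0.8,"x":-5,"y":0,"z":0,"yaw":0},{"gripper":0.8,"x":-10,"y":0,"z":0,"yaw":0},{"gripper":0.8,"x":-15,"y":0,"z":0,"yaw":0},{"gripper":0.8,"x":-15,"y":0,"z":0,"yaw":0},{"gripper":0.8,"x":-15,"y":0,"z":0,"yaw":0},{"gripper":0.8,"x":-10,"y":0,"z":0,"yaw":0},{"gripper":0.8,"x":-5,"y":0,"z":0,"yaw":0},{"gripper":0.8,"x":0,"y":0,"z":0,"yaw":0},{"gripper":0.8,"x":0,"y":0,"z":0,"yaw":0}]'
python3 g.py; python3 - <<'E'
from h import *
f=eyes.grab_frame("scene")
for n in ("sheet_frame","jar_mid","stone_model_mid","blank_box_mid"): print(n,[(r["location"],r["score"]) for r in models.mark_of(n,"scene")[:1]])
cv2.imwrite("pics/scene8.png",f["frame"][...,::-1])
E
```

```text
time_s: 16.45
tool_pos: [0.4622, 0.0919, 0.2604]
eef_rot: [1.252, 1.182, -1.253]
contact_force: [-0.7, 0.6, -0.3]
opening: 0.075
z 0.2601 carr 0.1423 fz -0.11 t 16.60
sheet_frame [([0.5763, 0.0834, 0.1811], 0.57)]
jar_mid [([0.424, -0.0914, 0.0346], 0.66)]
stone_model_mid [([0.4828, 0.2799, 0.0241], 0.8)]
blank_box_mid [([0.5817, -0.1096, 0.0151], 0.91)]
```

View pics/scene8.png

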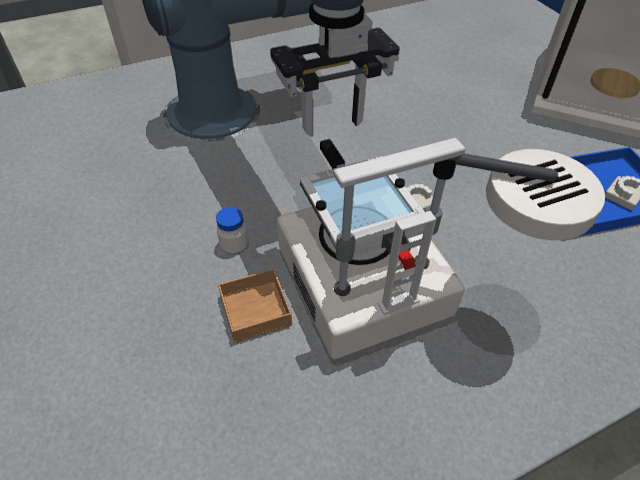

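The frame still hangs, with its pawl at (407,260) on the middle rung. The gripper is clear above the handle (332,152), and the jar, box and model have not moved. Handing in.

```bash
python3 -c "
from cell import env
print(env.job_done())"
```

```text
the job is handed in; nothing more can be done
None
```

The frame now hangs by its pawl on the middle rung, and the job is handed in. No verdict was reported, so this rests on my own checks.

- **Lift and lower:** I gripped the handle and raised the frame to a carriage height of about 0.107 m, then paused for the pawl to swing out. I lowered it in 1 mm steps until the settled vertical force went from -3 N to +2.2 N at about 0.069 m. That is a light load on the rung, estimated at about 5 N or a little more and well under the 16 N limit. I held it there about 0.6 s, then let go.
- **Last checks:** After I let go and backed off, the camera put the frame at about 0.070 m with the pawl on the middle rung. The gripper was clear and its force reading was about 0 N. The jar, plaster model and box were where they started, within the few-mm accuracy of the networks. I handed in at about 17 s of the 51 s allowed.
- **What went wrong or disagreed:**
  - My first move call was refused because its rows lacked some keys.
  - The main lift first stopped 9 mm short because I added up the rows wrongly. I made it up before lowering.
  - One force reading of -0.87 N looked like contact, but averaged readings showed it was noise.
  - A steady 4–5 N sideways force acted on the handle while I held it, and it vanished on release.

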